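# Set the indexing table to the red marker and lock it

## Task

Set the indexing table: with a fingertip, push on an arm of the turning head until the yellow pointer points at the red marker, and only then push the orange-tipped lock lever all the way round to its locked stop. Push only, pick nothing up; leave the three markers and everything else on the bench where they stand, and the pointer still at the red marker when you are done.

Things in the scene. Friction and masses are not known exactly. Their poses are not given: they have to be found in the camera images.
- table_base: grey base of the indexing table, bolted to the bench: round plate 310 mm in diameter, 12 mm thick with white graduations, and a rectangular ear on its -y side that carries the lock lever. Origin on the bench under the centre of the round plate (the head's axis); z up
- head_center (a point): point on the vertical axis of the turning head (steel chuck 72 mm in diameter), 54 mm above the bench, at the mid-height of its three arms. Frame turns with the head: x along the yellow pointer arm, z up. Arms can be pushed 45 to 90 mm from the axis; the 37 mm below them, down to the base plate, are empty there. The chuck jaws reach 19 mm above this point
- pointer_tip (a point): tip of the yellow pointer arm at its mid-height, 97 mm from the head's axis; the arm is a bar 12 mm wide and 10 mm high
- ball_left (a point): centre of the black ball (20 mm) at the end of the plain arm, a steel rod 10 mm thick, that stands 120 degrees counter-clockwise of the pointer (seen from above); 88 mm from the axis
- ball_right (a point): the same for the plain arm 120 degrees clockwise of the pointer
- head (a joint): turn of the head on its base, rad; counter-clockwise seen from above is positive; no stops, stays where it is left; about 0.12 N m of friction (about 2 N on an arm 70 mm out)
- lock (a joint): turn of the lock lever, rad: 0 = fully open against its stop (lever sticks outward from the table), 1.13 = locked against its other stop; clockwise seen from above is positive; stays where it is left; about 0.08 N m of friction. Starts between 0 and 0.25
- lock_pivot (a point): point on the vertical pivot of the lock lever, 51 mm above the bench, at the lever's mid-height. Frame turns with the lever: x along the lever towards its ball, z up. The lever is a rod 10 mm thick, free to be pushed 30 to 70 mm from the pivot; the post under the pivot has a 24 mm radius, two small stop posts on it rise to 54 mm
- lock_tip (a point): centre of the orange ball of the lock lever, 51 mm above the bench, 60 mm from its pivot
- red_marker_mid (a point): turned red plastic marker, 26 mm in diameter and 26 mm high, standing loose (50 g) on the base plate near its rim, about 130 mm from the head's axis; this point is its centre, half-way up
- blue_marker_mid (a point): turned blue plastic marker, 26 mm in diameter and 26 mm high, standing loose (50 g) on the base plate near its rim, about 130 mm from the head's axis; this point is its centre, half-way up
- green_marker_mid (a point): turned green plastic marker, 26 mm in diameter and 26 mm high, standing loose (50 g) on the base plate near its rim, about 130 mm from the head's axis; this point is its centre, half-way up
- drill_chuck: dark drill chuck standing on its back, 44 mm in diameter, 62 mm high, loose bystander; origin at the centre of its underside
- brass_bar: brass bar, 22 x 100 x 25 mm, loose bystander; origin at the centre of its underside
- alu_offcut: sawn aluminium offcut, 35 x 70 x 28 mm, loose bystander; origin at the centre of its underside
- masking_tape: roll of cream masking tape, 66 mm in diameter, 24 mm high, loose bystander; origin at the centre of its underside
- driver_yellow: screwdriver with yellow handle, 26 x 205 x 28 mm, loose bystander; origin at the centre of its underside
- vee_block: steel V-block, 55 x 44 x 34 mm, loose bystander; origin at the centre of its underside

How it is judged:
By the outcome, as a careful person would: the job done as asked, in the order asked, and still so for the second after the job is handed in, with the robot touching nothing.
It also fails if it takes over 58 s, if anything falls off the work surface, if the arm or the gripper's body presses on something with over 40 N, if the wrist force passes 120 N, or if a joint passes its speed limit or range.

## Robot

A 6-joint arm with a two-finger parallel gripper is mounted at the origin on a cart in front of the work surface, level with it; the furniture and walls round the work are solid. World frame = base frame: x ahead of the robot, y to its left, z up, the work surface at z = 0. Lengths are in m, angles in rad, forces in N, time in s.
With the tool pointing down it reaches from about 0.25 to 0.725 m from the base axis. Payload 4 kg.
Tool frame: the origin (TCP) lies midway between the tips of the shut fingers; the grasp point (between the pads) lies 19 mm behind it; z points along the fingers, y is the line along which they close (so a half turn about z gives the same grasp; the last joint's range is limited). The gripper opens to 85 mm and grips with 20 to 120 N. Pads are 22 mm wide; open, the fingers measure 114 mm over their backs; the gripper's body (76 mm by 85 mm) begins 54 mm behind the grasp point. The pads swing forward as they close: fully open they stand 13 mm farther back than shut.
Start: joints at [1.269, 0.241, 0.005, 1.335, 0, 1.571], TCP at [0.149, 0.477, 0.231] pointing down, gripper open.
Joint ranges: [-2.72, 2.72], [-1.05, 1.87], [-1.09, 1.28], [-1.99, 2.15], [-1.42, 1.44], [-3.14, 3.14]. Speed limits (rad/s): [2.79, 2.79, 3.14, 3.14, 3.14, 3.14].

## Interface

Orientations are given as a unit quaternion [x, y, z, w].
In Python, from workcell import bot gives the robot as it stands. The module is installed in compiled form; this text tells all that it offers.
- The arm moves only by the tool jog_arm, never from a script. Its argument "deltas" is a list of rows, each an object with "fingers": the opening, from 0 (shut) to 1 (fully open); "delta_pos": the shift along the tool's x, y, z normalised to -1 to 1, where 1 is 300 mm, a list of three; "yaw": the turn about the tool's z normalised to -1 to 1, where 1 is pi/4 rad. A call has 1 to 12 rows; each row is the pose to reach, as a shift and turn from the pose commanded when the call began, along the tool's axes at that moment; what a row does not reach only later rows make up. A row lasts 1/10 s, in which the tool goes at most 50 mm and 8.59 degrees, less where a joint would pass 70% of its speed; a pose out of reach is approached as far as the arm can. A call with a number of a shift or a turn outside -1 to 1 is refused whole. A call with a gripper value outside its range is refused whole. The fingers move at their own pace and stop on an object; the grip force is fixed at half the most. Time passes only in rows, so rows that repeat a pose let the fingers close. It gives the time, the measured TCP pose, the force, the opening and the grip force at its end, in the units of the state.
- bot.get_obs(): the state, without advancing time (a new reading comes with each control period).
- bot.camera(name): name is "scene" or "side" or "wrist"; returns a dict with "image" (400x640x3 uint8, red, green, blue), "range_z" (400x640 float32, m along the optical axis (not along the pixel's ray), 0 where there is no reading), "fx", "fy", "cx", "cy" (pixels), "distortion" ([k1, k2, p1, p2, k3] as OpenCV has them; the pictures are not rectified), "rvec" (rotation vector, rad) and "tvec" (3), from world to camera coordinates, as OpenCV has them. Camera axes: x right, y down, z forward; pixel columns grow to the right and rows downward; lengths in m; the calibration is good to about 2 mm. A picture is of the moment at which its call begins.
- bot.job_done(): hands the job in; it is judged then, once.
The state is a dict: "clock": time; "joint_pos": joint angles; "joint_vel": joint speeds; "tau": joint torques, N m; "eef_pos": TCP position; "tool_rot": TCP orientation; "ft_force": force on the tool from outside, world axes, zero at the start; "ft_torque": the same for the moment, N m; "grip_width": finger opening in m; "grasp_force": force on a finger pad.
Only numpy, scipy, OpenCV 4.12 (cv2) and the standard library are available. Lean on these libraries where they do the work, as an engineer would, in place of code of your own. Each camera call takes 0.05 s, during which the arm holds its last target. There are 200 camera calls.

## Working session

There is one attempt and no reset: what is moved stays moved. The work goes in short steps, Python scripts to look and compute and a tool call to move; the robot and the scene stay as the last step left them, time stands still between calls to the robot, and variables do not carry over. Pictures are saved under pics/ and viewed, at most 10 in all, crops included, and the job is handed in when it is done.

Besides the shell and the picture viewer there is one more tool, called after "Emit:" as name([rows], argument=value, ...), one row to a line, values as JSON. jog_arm: Moves the arm, as the interface text tells. Scaled input: -1 to 1 covers 300 mm each way for a shift and pi/4 rad each way for a turn. Its arguments: {"type":"object","properties":{"deltas":{"type":"array","items":{"type":"object","properties":{"fingers":{"type":"number"},"delta_pos":{"type":"array","items":{"type":"number"}},"yaw":{"type":"number"}}}}},"required":["deltas"]}

```bash
mkdir -p pics; cat > h.py <<'E'
import numpy as np, cv2
from workcell import bot
def cam(n):
    c=bot.camera(n); c['K']=np.array([[c['fx'],0,c['cx']],[0,c['fy'],c['cy']],[0,0,1.]])
    c['R']=cv2.Rodrigues(np.array(c['rvec'],float))[0]; c['t']=np.array(c['tvec'],float).ravel(); c['d']=np.array(c['distortion'],float); return c
def ray(c,px):
    u=cv2.undistortPoints(np.array(px,float).reshape(-1,1,2),c['K'],c['d']).reshape(-1,2)
    d=np.c_[u,np.ones(len(u))]@c['R']; return -c['R'].T@c['t'],d
def plane(c,px,z):
    o,d=ray(c,px); return o+d*((z-o[2])/d[:,2])[:,None]
def cloud(c):
    v,u=np.mgrid[0:400,0:640]; px=np.c_[u.ravel(),v.ravel()]
    o,d=ray(c,px); return (o+d*c['range_z'].reshape(-1,1)).reshape(400,640,3)
def save(c,n): cv2.imwrite('pics/'+n,c['image'][:,:,::-1])
E
python3 - <<'E'
from h import *
s=bot.get_obs(); print(s['clock'],s['eef_pos'],s['tool_rot'])
ims=[]
for n in ['scene','side']:
    c=cam(n); save(c,n+'0.png'); print(n,-c['R'].T@c['t'])
    P=cloud(c); hsv=cv2.cvtColor(c['image'],cv2.COLOR_RGB2HSV)
    ok=(c['range_z']>0)&(P[...,2]>.005)&(P[...,2]<.12)
    for nm,l,h in [('red',0,6),('orange',7,18),('yellow',20,35),('green',40,85),('blue',95,130)]:
        m=((hsv[...,0]>=l)&(hsv[...,0]<=h)&(hsv[...,1]>130)&(hsv[...,2]>60)&ok).astype(np.uint8)
        k,lab,st,ce=cv2.connectedComponentsWithStats(m)
        for i in range(1,k):
            if st[i,4]>25:
                q=P[lab==i]; print(nm,st[i,4],ce[i].round(),np.median(q,0).round(3),q.min(0).round(3),q.max(0).round(3))
E
```

```text
0.0 [0.14843773 0.47678232 0.23041391] [ 1.50323182e-01  9.88636363e-01 -1.02961703e-03 -1.48161882e-04]
scene [ 0.06946362 -0.39524778  0.85081572]
red 68 [250.  91.] [0.878 0.511 0.033] [0.858 0.501 0.013] [0.907 0.54  0.044]
red 32 [257. 106.] [0.842 0.448 0.024] [0.804 0.427 0.014] [0.87  0.456 0.038]
red 70 [350. 201.] [ 0.674 -0.052  0.027] [ 0.667 -0.061  0.012] [ 0.695 -0.039  0.04 ]
red 39 [439. 205.] [ 0.81  -0.249  0.029] [ 0.805 -0.258  0.016] [ 0.821 -0.238  0.035]
orange 728 [84. 99.] [0.493 0.913 0.041] [0.459 0.86  0.005] [0.537 1.021 0.048]
orange 88 [255. 100.] [0.863 0.481 0.021] [0.848 0.446 0.007] [0.884 0.507 0.03 ]
orange 291 [343. 151.] [0.832 0.082 0.022] [0.82  0.005 0.006] [0.85  0.157 0.033]
orange 443 [144. 176.] [0.394 0.472 0.023] [0.365 0.391 0.006] [0.433 0.621 0.029]
orange 43 [385. 234.] [ 0.617 -0.19   0.056] [ 0.611 -0.199  0.048] [ 0.629 -0.18   0.062]
yellow 73 [311. 184.] [0.639 0.057 0.058] [0.613 0.044 0.011] [0.698 0.099 0.062]
yellow 295 [158. 203.] [0.355 0.365 0.021] [0.325 0.329 0.005] [0.393 0.407 0.031]
green 88 [283. 248.] [ 0.447 -0.
[... 586 characters left out ...]
 [0.07612169 1.10863105 0.84307039]
red 61 [297. 200.] [ 0.676 -0.042  0.024] [ 0.667 -0.059  0.011] [ 0.688 -0.031  0.04 ]
red 27 [115. 288.] [0.888 0.513 0.035] [0.879 0.493 0.016] [0.912 0.534 0.041]
red 36 [ 64. 367.] [0.812 0.752 0.031] [0.808 0.732 0.026] [0.835 0.768 0.036]
yellow 92 [294. 212.] [0.636 0.061 0.056] [0.604 0.045 0.048] [0.661 0.075 0.061]
yellow 380 [340. 327.] [0.354 0.383 0.022] [0.326 0.333 0.005] [0.392 0.415 0.029]
green 66 [361. 227.] [0.447 0.007 0.025] [ 0.436 -0.004  0.013] [0.459 0.016 0.04 ]
blue 200 [375. 149.] [ 0.569 -0.465  0.037] [ 0.549 -0.493  0.005] [ 0.602 -0.451  0.063]
blue 74 [296. 247.] [0.571 0.17  0.025] [0.561 0.158 0.013] [0.582 0.179 0.041]
```

View pics/scene0.png

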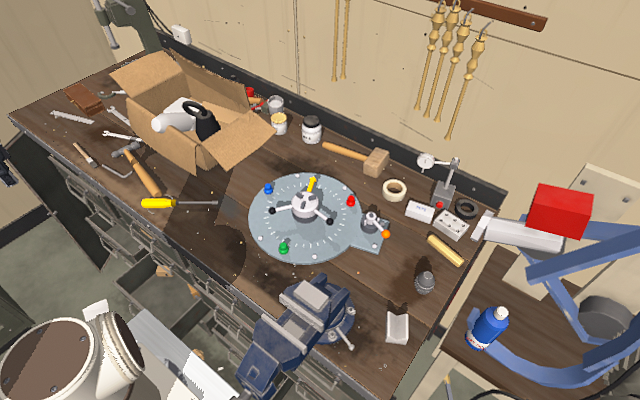

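View pics/side0.png

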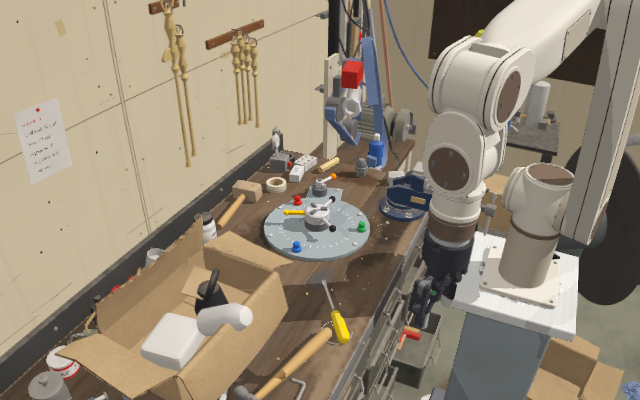

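The table is centred near px (303,218) in the scene view. The yellow pointer is at (311,184), red marker at (350,201), and orange lever tip at (385,234). The side view agrees, and the bystanders are clear of the plate.

```bash
cat > m.py <<'E'
from h import *
from scipy.optimize import least_squares
def big(c,hsv,P,l,h,lo,hi,ctr,r,v=60):
    m=((hsv[...,0]>=l)&(hsv[...,0]<=h)&(hsv[...,1]>110)&(hsv[...,2]>v)&(np.linalg.norm(P[...,:2]-ctr,axis=2)<r)&(P[...,2]>lo)&(P[...,2]<hi))
    return m
def measure(n,C=np.array([.562,.032])):
    c=cam(n); P=cloud(c); hsv=cv2.cvtColor(c['image'],cv2.COLOR_RGB2HSV)
    q=P[(P[...,2]>.007)&(P[...,2]<.017)&(np.linalg.norm(P[...,:2]-C,axis=2)<.19)]
    # plate rim: outermost points per azimuth, ear side left out
    a=np.degrees(np.arctan2(*(q[:,:2]-C).T[::-1])); rim=[]
    for b in range(-180,180,5):
        s=q[(a>=b)&(a<b+5)]
        if len(s)>5 and not -125<b<-50: rim.append(s[np.argmax(np.linalg.norm(s[:,:2]-C,axis=1)),:2])
    rim=np.array(rim)
    f=least_squares(lambda x:np.linalg.norm(rim-x[:2],axis=1)-x[2],[*C,.155],loss='soft_l1',f_scale=.002)
    C2=f.x[:2]; print(n,'plate',f.x.round(4))
    def ang(p): return round(float(np.degrees(np.arctan2(*(np.array(p)[:2]-C2)[::-1]))),1)
    for nm,l,h,r,lo,hi in [('red',0,6,.16,.005,.045),('green',40,85,.16,.005,.045),('blue',95,130,.16,.005,.045),('yellow',20,35,.12,.04,.07),('orange',7,18,.27,.035,.07)]:
        m=big(c,hsv,P,l,h,lo,hi,C2,r)
        if nm in('red','green','blue'):
            s=P[m]; # surface points -> circle centre with known radius
            g=least_squares(lambda x:(lambda d:np.where(d>.013,d-.013,0.3*(d-.013)*(s[:,2]<.034)))(np.linalg.norm(s[:,:2]-x,axis=1)),np.median(s[:,:2],0),loss='soft_l1',f_scale=.001)
            x=g.x; z=0
        elif nm=='yellow':
            s=P[m]; s=s[s[:,2]>.055]; x=s[:,:2].mean(0); w=np.linalg.eigh(np.cov(s[:,:2].T))[1][:,1]; print('  ydir',np.degrees(np.arctan2(w[1],w[0])).round(1),len(s))
        else:
            v,u=np.nonzero(m)
            if len(u)<8: print(nm,'none');continue
            x=plane(c,[[u.mean(),v.mean()]],.052)[0]
        print(' ',nm,m.sum(),np.round(x[:2],4),'ang',ang(x),'r',round(float(np.linalg.norm(x[:2]-C2)),4))
    m=(hsv[...,2]<70)&(P[...,2]>.045)&(P[...,2]<.068)&(np.linalg.norm(P[...,:2]-C2,axis=2)<.105)&(np.linalg.norm(P[...,:2]-C2,axis=2)>.07)
    k,lab,st,ce=cv2.connectedComponentsWithStats(m.astype(np.uint8))
    for i in range(1,k):
        if st[i,4]>8:
            x=plane(c,[ce[i]],.055)[0]; print('  ball',st[i,4],ce[i].round(),x.round(4),ang(x),round(float(np.linalg.norm(x[:2]-C2)),4))
    # steel post: points above ear
    return c,P,C2
if __name__=='__main__':
    for n in ['scene','side']:
        c,P,C2=measure(n)
        q=P[(P[...,2]>.03)&(P[...,2]<.075)&(abs(P[...,0]-.60)<.07)&(abs(P[...,1]+.17)<.06)]
        print('lockpts',len(q),q.min(0).round(3),q.max(0).round(3))
        for lo,hi in [(.03,.044),(.044,.056),(.056,.075)]:
            s=q[(q[:,2]>lo)&(q[:,2]<hi)]; 
            if len(s): print(lo,len(s),s.mean(0).round(3),s.min(0).round(3),s.max(0).round(3))
    c=cam('scene'); cv2.imwrite('pics/crop1.png',cv2.resize(c['image'][150:280,230:410,::-1],None,fx=4,fy=4,interpolation=cv2.INTER_CUBIC))
E
python3 m.py
```

```text
scene plate [0.5751 0.0297 0.154 ]
  red 68 [ 0.6807 -0.0478] ang -36.3 r 0.1309
  green 90 [4.511e-01 3.000e-04] ang -166.6 r 0.1275
  blue 77 [0.5762 0.1634] ang 89.6 r 0.1336
  ydir -156.1 66
  yellow 73 [0.6368 0.0569] ang 23.8 r 0.0674
  orange 88 [0.5988 0.0267] ang -7.4 r 0.0239
  ball 32 [272. 210.] [0.5055 0.0819 0.055 ] 143.2 0.087
  ball 36 [329. 221.] [ 0.5671 -0.0573  0.055 ] -95.3 0.0874
lockpts 335 [ 0.609 -0.199  0.03 ] [ 0.663 -0.112  0.066]
0.03 113 [ 0.631 -0.134  0.037] [ 0.618 -0.156  0.03 ] [ 0.663 -0.112  0.044]
0.044 113 [ 0.628 -0.16   0.052] [ 0.609 -0.199  0.044] [ 0.653 -0.121  0.056]
0.056 109 [ 0.633 -0.154  0.059] [ 0.611 -0.198  0.056] [ 0.654 -0.121  0.066]
side plate [0.5745 0.0333 0.1543]
  red 63 [ 0.6796 -0.0477] ang -37.7 r 0.1327
  green 70 [4.495e-01 2.000e-04] ang -165.2 r 0.1294
  blue 83 [0.5743 0.1629] ang 90.1 r 0.1296
  ydir -157.2 67
  yellow 99 [0.6346 0.0591] ang 23.2 r 0.0653
  orange 26 [ 0.6201 -0.1858] ang -78.3 r 0.2238
  ball 16 [332. 198.] [ 0.5654 -0.0596  0.055 ] -95.6 0.0933
  ball 33 [332. 228.] [0.5041 0.0841 0.055 ] 144.2 0.0868
lockpts 193 [ 0.61  -0.194  0.03 ] [ 0.664 -0.111  0.065]
0.03 78 [ 0.638 -0.124  0.037] [ 0.615 -0.186  0.03 ] [ 0.664 -0.111  0.044]
0.044 62 [ 0.629 -0.149  0.051] [ 0.613 -0.194  0.044] [ 0.65  -0.115  0.056]
0.056 53 [ 0.633 -0.149  0.06 ] [ 0.61  -0.191  0.056] [ 0.653 -0.117  0.065]
```

View pics/crop1.png

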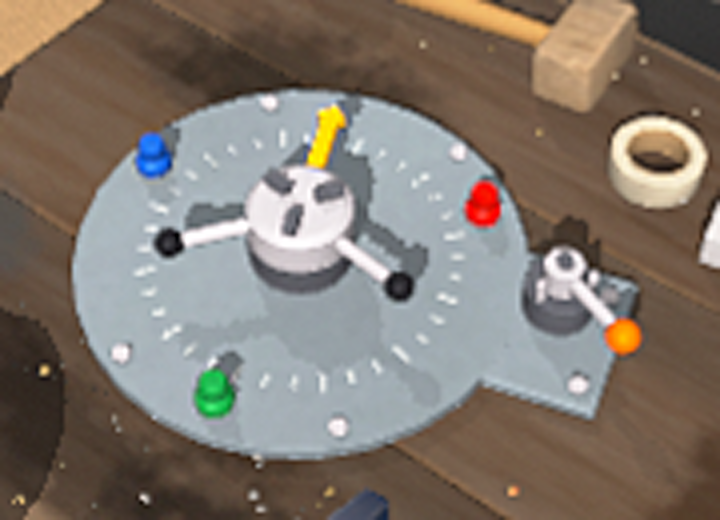

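The crop shows the plate, with the pointer at about +24° and red at about −37° from the centre (0.5755, 0.031). The lever pivot is near (0.642, −0.134), with the lever open. I'll shut the fingers and travel clear of the box.

Emit:
jog_arm([
  {"fingers": 0, "delta_pos": [-0.5, -0.46, 0], "yaw": -0.5},
  {"fingers": 0, "delta_pos": [-0.98, -0.92, 0], "yaw": -0.9},
  {"fingers": 0, "delta_pos": [-0.98, -0.92, 0], "yaw": -0.9},
  {"fingers": 0, "delta_pos": [-0.98, -0.92, 0], "yaw": -0.9},
  {"fingers": 0, "delta_pos": [-0.98, -0.92, 0], "yaw": -0.9},
  {"fingers": 0, "delta_pos": [-0.98, -0.92, 0], "yaw": -0.9},
  {"fingers": 0, "delta_pos": [-0.98, -0.92, 0], "yaw": -0.9},
  {"fingers": 0, "delta_pos": [-0.98, -0.92, 0], "yaw": -0.9},
  {"fingers": 0, "delta_pos": [-0.98, -0.92, 0], "yaw": -0.9},
  {"fingers": 0, "delta_pos": [-0.98, -0.92, 0], "yaw": -0.9},
  {"fingers": 0, "delta_pos": [-0.98, -0.92, 0], "yaw": -0.9},
  {"fingers": 0, "delta_pos": [-0.98, -0.92, 0], "yaw": -0.9},
])

```text
clock: 1.45
eef_pos: [0.3469, 0.1271, 0.2313]
tool_rot: [-0.202, 0.979, 0.0, -0.0]
ft_force: [-0.2, 0.1, 0.2]
grip_width: 0.0001
grasp_force: 0.0
```

```bash
cat > g.py <<'E'
from h import *
from scipy.spatial.transform import Rotation as R
def deltas(targets):
    """targets: (x,y,z, world angle of tool y in deg) -> printed jog numbers"""
    s=bot.get_obs(); p=np.array(s['eef_pos']); M=R.from_quat(s['tool_rot']).as_matrix()
    a0=np.degrees(np.arctan2(M[1,1],M[0,1])); print('t',s['clock'],'tcp',p.round(4),'yang',a0.round(1),'F',np.round(s['ft_force'],1),'w',s['grip_width'])
    for x,y,z,a in targets:
        d=M.T@(np.array([x,y,z])-p)/.3; print(d.round(3).tolist(),'yaw',round(-((a-a0+180)%360-180)/45,3))
C=np.array([.5755,.031])
def fing(th,r,d,z):
    t=np.radians(th); p=C+r*np.array([np.cos(t),np.sin(t)])+d*np.array([-np.sin(t),np.cos(t)])
    return (*p,z,th+90)
E
python3 -c "
from g import *
deltas([fing(24,.07,.038,.12),fing(24,.07,.038,.043)])"
```

```text
t 1.45 tcp [0.3469 0.1271 0.2313] yang 113.3 F [-0.2  0.1  0.2] w 0.00012139849238814311
[-0.805, -0.466, 0.37] yaw -0.016
[-0.805, -0.466, 0.627] yaw -0.016
```

Emit:
jog_arm([
  {"fingers": 0, "delta_pos": [-0.805, -0.466, 0.2], "yaw": 0},
  {"fingers": 0, "delta_pos": [-0.805, -0.466, 0.2], "yaw": 0},
  {"fingers": 0, "delta_pos": [-0.805, -0.466, 0.2], "yaw": 0},
  {"fingers": 0, "delta_pos": [-0.805, -0.466, 0.2], "yaw": 0},
  {"fingers": 0, "delta_pos": [-0.805, -0.466, 0.2], "yaw": 0},
  {"fingers": 0, "delta_pos": [-0.805, -0.466, 0.2], "yaw": 0},
  {"fingers": 0, "delta_pos": [-0.805, -0.466, 0.2], "yaw": 0},
  {"fingers": 0, "delta_pos": [-0.805, -0.466, 0.3], "yaw": 0},
  {"fingers": 0, "delta_pos": [-0.805, -0.466, 0.45], "yaw": 0},
  {"fingers": 0, "delta_pos": [-0.805, -0.466, 0.55], "yaw": 0},
  {"fingers": 0, "delta_pos": [-0.805, -0.466, 0.62], "yaw": 0},
  {"fingers": 0, "delta_pos": [-0.805, -0.466, 0.62], "yaw": 0},
])

```text
clock: 2.65
eef_pos: [0.6201, 0.0948, 0.0416]
tool_rot: [-0.203, 0.979, 0.0, -0.004]
ft_force: [-0.5, 0.2, -0.5]
grip_width: 0.0001
grasp_force: 0.0
```

```bash
python3 -c "
from g import *
deltas([fing(t,.07,.02,.044) for t in (24,12,0,-12,-22,-28)])
c=cam('scene'); cv2.imwrite('pics/crop2.png',cv2.resize(c['image'][130:290,220:420,::-1],None,fx=3.5,fy=3.5,interpolation=cv2.INTER_CUBIC))"
```

```text
t 2.65 tcp [0.6201 0.0948 0.0416] yang 113.4 F [-0.5  0.2 -0.5] w 5.303362094291203e-05
[-0.012, -0.067, -0.008] yaw -0.014
[-0.021, -0.117, -0.008] yaw 0.253
[-0.02, -0.168, -0.008] yaw 0.52
[-0.008, -0.217, -0.008] yaw 0.786
[0.009, -0.255, -0.008] yaw 1.008
[0.023, -0.277, -0.008] yaw 1.142
```

View pics/crop2.png

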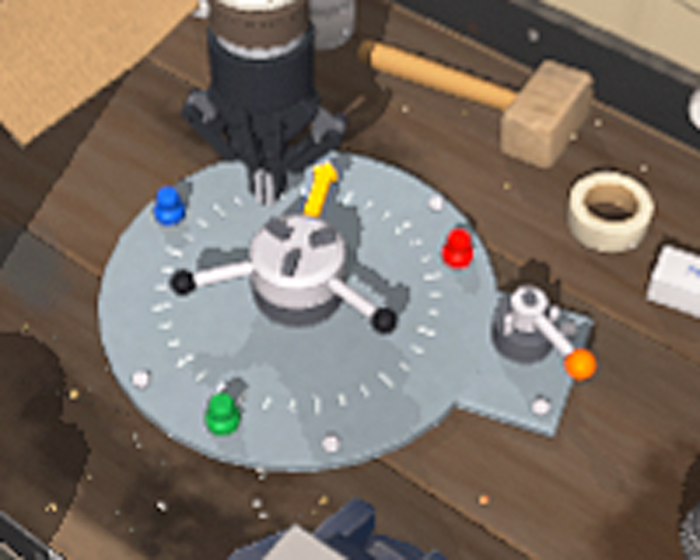

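The closed fingertips are at crop px (265,188), just counter-clockwise of the pointer at (320,190) and clear of everything. I'll push clockwise along the arc.

Emit:
jog_arm([
  {"fingers": 0, "delta_pos": [-0.012, -0.04, -0.005], "yaw": 0},
  {"fingers": 0, "delta_pos": [-0.012, -0.067, -0.005], "yaw": 0},
  {"fingers": 0, "delta_pos": [-0.017, -0.092, -0.005], "yaw": 0.12},
  {"fingers": 0, "delta_pos": [-0.021, -0.117, -0.005], "yaw": 0.25},
  {"fingers": 0, "delta_pos": [-0.021, -0.142, -0.005], "yaw": 0.38},
  {"fingers": 0, "delta_pos": [-0.02, -0.168, -0.005], "yaw": 0.52},
  {"fingers": 0, "delta_pos": [-0.014, -0.192, -0.005], "yaw": 0.65},
  {"fingers": 0, "delta_pos": [-0.008, -0.217, -0.005], "yaw": 0.79},
  {"fingers": 0, "delta_pos": [0.0, -0.236, -0.005], "yaw": 0.9},
  {"fingers": 0, "delta_pos": [0.009, -0.255, -0.005], "yaw": 1.0},
  {"fingers": 0, "delta_pos": [0.009, -0.255, -0.005], "yaw": 1.0},
])

```text
clock: 3.8
eef_pos: [0.6535, 0.0205, 0.0489]
tool_rot: [0.19, 0.982, 0.0, 0.002]
ft_force: [-0.2, 0.5, 1.8]
grip_width: 0.0003
grasp_force: 0.1
```

```bash
python3 -c "
from g import *
from m import measure
for n in ['scene','side']: c,P,C2=measure(n)
deltas([fing(t,.07,.014,.044) for t in (-22,-30,-34,-37)])
c=cam('scene'); cv2.imwrite('pics/crop3.png',cv2.resize(c['image'][130:290,220:420,::-1],None,fx=3.5,fy=3.5,interpolation=cv2.INTER_CUBIC))"
```

```text
scene plate [0.575  0.0297 0.1538]
  red 69 [ 0.6806 -0.0473] ang -36.1 r 0.1307
  green 90 [0.451  0.0008] ang -166.9 r 0.1273
  blue 77 [0.5763 0.1637] ang 89.4 r 0.134
  ydir 158.4 84
  yellow 95 [0.6369 0.0034] ang -23.0 r 0.0673
  orange 110 [0.6019 0.0278] ang -4.1 r 0.027
  ball 9 [327. 188.] [0.6538 0.0123 0.055 ] -12.4 0.0807
  ball 25 [276. 190.] [0.5648 0.1187 0.055 ] 96.5 0.0895
  ball 40 [304. 230.] [ 0.5062 -0.0234  0.055 ] -142.3 0.0868
side plate [0.5749 0.0341 0.154 ]
  return _methods._mean(a, axis=axis, dtype=dtype,
  ret = um.true_divide(
Traceback (most recent call last):
  File "m.py", line 22, in measure
    g=least_squares(lambda x:(lambda d:np.where(d>.013,d-.013,0.3*(d-.013)*(s[:,2]<.034)))(np.linalg.norm(s[:,:2]-x,axis=1)),np.median(s[:,:2],0),loss='soft_l1',f_scale=.001)
ValueError: Initial guess is outside of provided bounds
```

```bash
python3 -c "
from g import *
s=bot.get_obs(); v=np.array(s['eef_pos'])[:2]-C
th=-23;t=np.radians(th);r=v@[np.cos(t),np.sin(t)];d=v@[-np.sin(t),np.cos(t)];print(r,d)
deltas([fing(q,r,d,.046) for q in (-23,-28,-32,-34,-36)])"
```

```text
0.07535668834787772 0.021195378444948152
t 3.9 tcp [0.6531 0.0211 0.0482] yang 68.2 F [ 0.3 -0.1  0.1] w 0.00015550321444505005
[0.0, -0.0, 0.007] yaw 0.028
[-0.005, -0.022, 0.007] yaw 0.139
[-0.007, -0.04, 0.007] yaw 0.228
[-0.008, -0.049, 0.007] yaw 0.272
[-0.008, -0.059, 0.007] yaw 0.317
```

Emit:
jog_arm([
  {"fingers": 0, "delta_pos": [0, 0, 0.007], "yaw": 0.03},
  {"fingers": 0, "delta_pos": [-0.003, -0.011, 0.007], "yaw": 0.08},
  {"fingers": 0, "delta_pos": [-0.005, -0.022, 0.007], "yaw": 0.14},
  {"fingers": 0, "delta_pos": [-0.006, -0.032, 0.007], "yaw": 0.19},
  {"fingers": 0, "delta_pos": [-0.007, -0.04, 0.007], "yaw": 0.23},
  {"fingers": 0, "delta_pos": [-0.007, -0.045, 0.007], "yaw": 0.25},
  {"fingers": 0, "delta_pos": [-0.007, -0.045, 0.007], "yaw": 0.25},
  {"fingers": 0, "delta_pos": [-0.007, -0.045, 0.007], "yaw": 0.25},
])

```text
clock: 4.7
eef_pos: [0.6492, 0.0084, 0.0448]
tool_rot: [0.284, 0.959, -0.0, 0.0]
ft_force: [1.5, 1.0, 0.1]
grip_width: 0.0001
grasp_force: 0.6
```

```bash
python3 - <<'E'
from g import *
deltas([])
try:
    from m import measure
    measure('scene'); measure('side')
except Exception as e: print('x',e)
E
```

```text
t 4.7 tcp [0.6492 0.0084 0.0448] yang 57.0 F [1.5 1.  0.1] w 0.00013867257220875247
scene plate [0.575  0.0297 0.1539]
  red 70 [ 0.6813 -0.0478] ang -36.1 r 0.1315
  green 91 [ 4.508e-01 -1.000e-04] ang -166.5 r 0.1278
  blue 77 [0.5762 0.1633] ang 89.5 r 0.1336
  ydir 146.8 82
  yellow 103 [ 0.6309 -0.0068] ang -33.2 r 0.0667
  orange 108 [0.6028 0.0224] ang -14.8 r 0.0288
  ball 29 [280. 186.] [0.5817 0.1189 0.055 ] 85.7 0.0895
  ball 39 [298. 229.] [ 0.4986 -0.0097  0.055 ] -152.7 0.086
side plate [0.5754 0.0329 0.1545]
x Initial guess is outside of provided bounds
  return _methods._mean(a, axis=axis, dtype=dtype,
  ret = um.true_divide(
```

Emit:
jog_arm([
  {"fingers": 0, "delta_pos": [0, -0.004, 0], "yaw": 0.02},
  {"fingers": 0, "delta_pos": [0, -0.008, 0], "yaw": 0.04},
  {"fingers": 0, "delta_pos": [0, -0.008, 0], "yaw": 0.04},
  {"fingers": 0, "delta_pos": [0, -0.008, 0], "yaw": 0.04},
  {"fingers": 0, "delta_pos": [0, 0.04, 0], "yaw": 0},
  {"fingers": 0, "delta_pos": [0, 0.09, 0], "yaw": 0},
  {"fingers": 0, "delta_pos": [0, 0.12, -0.1], "yaw": 0},
  {"fingers": 0, "delta_pos": [0, 0.2, -0.25], "yaw": 0},
  {"fingers": 0, "delta_pos": [0.2, 0.4, -0.4], "yaw": 0},
  {"fingers": 0, "delta_pos": [0.3, 0.6, -0.5], "yaw": 0},
  {"fingers": 0, "delta_pos": [0.4, 0.6, -0.5], "yaw": 0},
  {"fingers": 0, "delta_pos": [0.4, 0.6, -0.5], "yaw": 0},
])

```text
clock: 6.0
eef_pos: [0.6455, 0.2283, 0.1957]
tool_rot: [0.283, 0.959, 0.0, -0.0]
ft_force: [-0.1, 0.6, -0.3]
grip_width: 0.0
grasp_force: 0.0
```

```bash
python3 - <<'E'
from g import *
deltas([])
c=cam('side'); save(c,'side4.png')
c=cam('scene'); cv2.imwrite('pics/crop4.png',cv2.resize(c['image'][130:290,220:420,::-1],None,fx=3.5,fy=3.5,interpolation=cv2.INTER_CUBIC))
from m import measure
for n in ['scene','side']:
    try: measure(n)
    except Exception as e: print('x',e)
E
```

```text
t 6.0 tcp [0.6455 0.2283 0.1957] yang 57.1 F [-0.1  0.6 -0.3] w 4.3612959932103514e-05
scene plate [0.5752 0.0295 0.1541]
  red 66 [ 0.6799 -0.0469] ang -36.1 r 0.1296
  green 89 [0.451  0.0006] ang -166.9 r 0.1275
  blue 77 [0.5758 0.163 ] ang 89.7 r 0.1335
  ydir 145.5 85
  yellow 99 [ 0.6288 -0.0089] ang -35.6 r 0.0659
  orange 98 [0.5975 0.0396] ang 24.4 r 0.0245
  ball 24 [281. 186.] [0.5845 0.1192 0.055 ] 84.1 0.0902
  ball 40 [296. 229.] [ 0.4966 -0.0064  0.055 ] -155.4 0.0864
side plate [0.5749 0.0327 0.1543]
  red 61 [ 0.6777 -0.0476] ang -38.0 r 0.1305
  green 70 [4.503e-01 2.000e-04] ang -165.4 r 0.1288
  blue 81 [0.575  0.1626] ang 89.9 r 0.1299
  ydir 143.3 45
  yellow 53 [ 0.6303 -0.0055] ang -34.6 r 0.0673
  orange 22 [ 0.6196 -0.1846] ang -78.4 r 0.2219
  ball 29 [347. 213.] [ 0.4953 -0.0051  0.055 ] -154.5 0.0881
  ball 32 [300. 228.] [0.5836 0.1196 0.055 ] 84.3 0.0873
```

View pics/crop4.png

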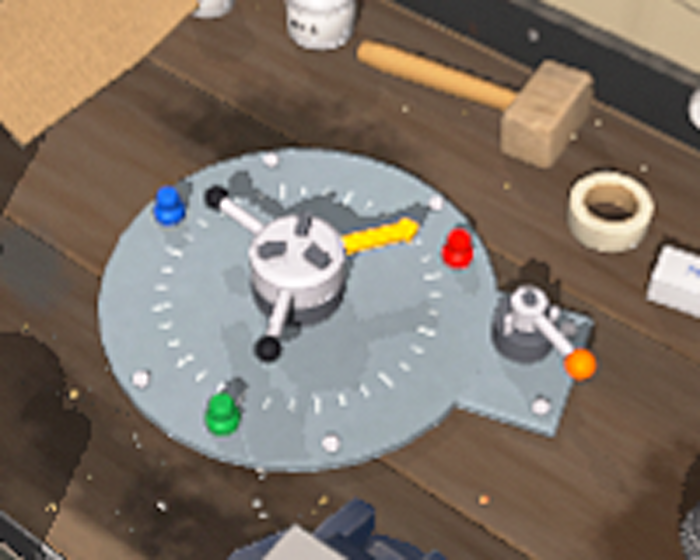

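The head has turned. The pointer (crop px 415,230) is a little short of the line to red (458,248), and no marker has moved. I'll triangulate the residual across both views.

```bash
cat > tri.py <<'E'
from g import *
def blobs(c):
    P=cloud(c); hsv=cv2.cvtColor(c['image'],cv2.COLOR_RGB2HSV).astype(int); D=np.linalg.norm(P[...,:2]-C,axis=2); out={}
    H,S,V=hsv[...,0],hsv[...,1],hsv[...,2]; near=np.linalg.norm(P[...,:2]-C,axis=2)<.26
    for nm,m in [('red',((H<7)|(H>172))&(S>90)&(D<.16)),('blue',(H>95)&(H<130)&(S>110)&(D<.16)),('green',(H>40)&(H<90)&(S>90)&(D<.16)),
                 ('orange',(H>5)&(H<20)&(S>120)&(D<.26)&(D>.17))]:
        k,lab,st,ce=cv2.connectedComponentsWithStats((m&(V>30)).astype(np.uint8))
        if k>1: out[nm]=ce[1+np.argmax(st[1:,4])]
    m=(V<75)&(P[...,2]>.04)&(P[...,2]<.07)&(D<.105)&(D>.07)
    k,lab,st,ce=cv2.connectedComponentsWithStats(m.astype(np.uint8))
    w=sorted(range(1,k),key=lambda i:-st[i,4])[:2]; b=[ce[i] for i in w]
    b.sort(key=lambda q:-plane(c,[q],.055)[0][1])
    if len(b)==2: out['bl'],out['br']=b
    return out
def tri():
    a,b=cam('scene'),cam('side'); A,B=blobs(a),blobs(b); r={}
    for n in A:
        if n in B:
            o1,d1=ray(a,[A[n]]); o2,d2=ray(b,[B[n]]); M=np.c_[d1[0],-d2[0]]
            x=np.linalg.lstsq(M,o2-o1,rcond=None)[0]; p=o1+d1[0]*x[0]; q=o2+d2[0]*x[1]; r[n]=(p+q)/2; print(n,r[n].round(4),'gap',np.linalg.norm(p-q).round(4))
    l=r['bl'][:2]-r['br'][:2]; u=np.array([l[1],-l[0]])/np.linalg.norm(l); c=(r['bl']+r['br'])[:2]/2+.044*u
    ang=lambda v:np.degrees(np.arctan2(v[1],v[0]))
    print('centre',c.round(4),'span',np.linalg.norm(l).round(4),'pointer',ang(u).round(2))
    for n in ('red','green','blue'):
        for cc in (c,np.array([.5751,.0312])): print(n,ang(r[n][:2]-cc).round(2),np.linalg.norm(r[n][:2]-cc).round(4))
    return r
if __name__=='__main__': tri()
E
python3 tri.py
```

```text
red [ 0.68   -0.0482  0.0214] gap 0.0006
blue [0.5751 0.1625 0.0215] gap 0.0005
green [ 0.4497 -0.0015  0.0214] gap 0.0003
orange [ 0.6038 -0.0448  0.18  ] gap 0.1196
bl [0.5844 0.1191 0.0547] gap 0.0014
br [ 0.4963 -0.0063  0.0544] gap 0.0011
centre [0.5763 0.0311] span 0.1533 pointer -35.08
red -37.4 0.1306
red -37.1 0.1316
green -165.54 0.1308
green -165.38 0.1296
blue 90.53 0.1314
blue 90.0 0.1313
```

```bash
python3 - <<'E'
from g import *
v=np.array([.6479,.0064])-C; th=-35.1;t=np.radians(th);r=v@[np.cos(t),np.sin(t)];d=v@[-np.sin(t),np.cos(t)];print(r,d)
deltas([fing(-36,r,d+.03,.12),fing(-36,r,d+.03,.045),fing(-36,r,d+.006,.045),fing(-35.1,r,d,.045),fing(-37.2,r,d,.045)])
E
```

```text
0.07337916874183636 0.0215038971992778
t 6.3 tcp [0.6461 0.2242 0.1936] yang 57.0 F [-0.2 -0.3 -0.6] w -0.00044898636154236393
[-0.407, -0.509, 0.246] yaw 0.066
[-0.407, -0.508, 0.496] yaw 0.066
[-0.403, -0.588, 0.496] yaw 0.066
[-0.401, -0.604, 0.496] yaw 0.046
[-0.403, -0.613, 0.496] yaw 0.092
```

Emit:
jog_arm([
  {"fingers": 0, "delta_pos": [-0.3, -0.4, 0.1], "yaw": 0.07},
  {"fingers": 0, "delta_pos": [-0.407, -0.5, 0.246], "yaw": 0.07},
  {"fingers": 0, "delta_pos": [-0.407, -0.5, 0.246], "yaw": 0.07},
  {"fingers": 0, "delta_pos": [-0.407, -0.5, 0.246], "yaw": 0.07},
  {"fingers": 0, "delta_pos": [-0.407, -0.508, 0.246], "yaw": 0.07},
  {"fingers": 0, "delta_pos": [-0.407, -0.508, 0.37], "yaw": 0.07},
  {"fingers": 0, "delta_pos": [-0.407, -0.508, 0.47], "yaw": 0.07},
  {"fingers": 0, "delta_pos": [-0.407, -0.508, 0.496], "yaw": 0.07},
  {"fingers": 0, "delta_pos": [-0.405, -0.55, 0.496], "yaw": 0.07},
  {"fingers": 0, "delta_pos": [-0.403, -0.58, 0.496], "yaw": 0.07},
  {"fingers": 0, "delta_pos": [-0.402, -0.592, 0.496], "yaw": 0.07},
  {"fingers": 0, "delta_pos": [-0.402, -0.592, 0.496], "yaw": 0.07},
])

```text
clock: 7.5
eef_pos: [0.6515, 0.0094, 0.048]
tool_rot: [0.311, 0.95, 0.0, 0.001]
ft_force: [-0.3, 0.3, -0.5]
grip_width: -0.0
grasp_force: 0.0
```

```bash
python3 - <<'E'
from g import *
from m import measure
v=np.array([.6479,.0064])-C; th=-35.1;t=np.radians(th);r=v@[np.cos(t),np.sin(t)];d=v@[-np.sin(t),np.cos(t)]
measure('scene')
deltas([fing(-35.1,r,d,.045),fing(-37.2,r,d,.045)])
E
```

```text
scene plate [0.5744 0.0296 0.1537]
  red 68 [ 0.681  -0.0475] ang -35.9 r 0.1315
  green 90 [ 0.4511 -0.    ] ang -166.5 r 0.1268
  blue 77 [0.5765 0.1635] ang 89.1 r 0.134
  ydir 146.8 83
  yellow 99 [ 0.629  -0.0087] ang -35.1 r 0.0667
  orange 114 [0.5991 0.0405] ang 23.9 r 0.027
  ball 27 [281. 186.] [0.5848 0.1189 0.055 ] 83.4 0.0899
  ball 40 [296. 229.] [ 0.4966 -0.0064  0.055 ] -155.2 0.0858
t 7.55 tcp [0.6516 0.0098 0.0477] yang 53.8 F [-0.7  0.2  0.5] w 5.615957906107655e-05
[0.003, -0.017, 0.009] yaw -0.025
[0.001, -0.026, 0.009] yaw 0.022
```

Unmoved so far; I'll push the last 2°.

Emit:
jog_arm([
  {"fingers": 0, "delta_pos": [0.002, -0.008, 0.006], "yaw": 0},
  {"fingers": 0, "delta_pos": [0.002, -0.015, 0.006], "yaw": 0},
  {"fingers": 0, "delta_pos": [0.002, -0.02, 0.006], "yaw": 0.01},
  {"fingers": 0, "delta_pos": [0.002, -0.025, 0.006], "yaw": 0.02},
  {"fingers": 0, "delta_pos": [0.002, -0.025, 0.006], "yaw": 0.02},
  {"fingers": 0, "delta_pos": [0.002, -0.025, 0.006], "yaw": 0.02},
])

```text
clock: 8.15
eef_pos: [0.6461, 0.0046, 0.0442]
tool_rot: [0.318, 0.948, 0.0, 0.0]
ft_force: [1.8, 1.2, 0.5]
grip_width: 0.0
grasp_force: 0.8
```

```bash
python3 - <<'E'
from tri import *
deltas([])
try: tri()
except Exception as e: print(e)
E
```

```text
t 8.15 tcp [0.6461 0.0046 0.0442] yang 52.9 F [1.8 1.2 0.5] w 4.4793382771753234e-05
red [ 0.4999 -0.1749  0.3815] gap 0.1369
blue [0.5751 0.1625 0.0215] gap 0.0005
green [ 0.4497 -0.0015  0.0211] gap 0.0002
orange [ 0.8795 -0.111  -0.1637] gap 0.1794
bl [0.5866 0.1189 0.0546] gap 0.0009
br [ 0.4953 -0.0039  0.0536] gap 0.0018
centre [0.5762 0.0312] span 0.153 pointer -36.63
red -110.33 0.2198
red -110.06 0.2194
green -165.49 0.1307
green -165.37 0.1296
blue 90.5 0.1313
blue 90.0 0.1313
```

Emit:
jog_arm([
  {"fingers": 0, "delta_pos": [0, -0.003, 0], "yaw": 0},
  {"fingers": 0, "delta_pos": [0, -0.003, 0], "yaw": 0},
  {"fingers": 0, "delta_pos": [0, -0.003, 0], "yaw": 0},
  {"fingers": 0, "delta_pos": [0, 0.04, 0], "yaw": 0},
  {"fingers": 0, "delta_pos": [0, 0.09, 0], "yaw": 0},
  {"fingers": 0, "delta_pos": [0, 0.12, -0.1], "yaw": 0},
  {"fingers": 0, "delta_pos": [0, 0.2, -0.25], "yaw": 0},
  {"fingers": 0, "delta_pos": [0.2, 0.4, -0.4], "yaw": 0},
  {"fingers": 0, "delta_pos": [0.3, 0.6, -0.5], "yaw": 0},
  {"fingers": 0, "delta_pos": [0.4, 0.6, -0.5], "yaw": 0},
  {"fingers": 0, "delta_pos": [0.4, 0.6, -0.5], "yaw": 0},
  {"fingers": 0, "delta_pos": [0.4, 0.6, -0.5], "yaw": 0},
])

```text
clock: 9.45
eef_pos: [0.6577, 0.227, 0.1964]
tool_rot: [0.314, 0.949, 0.002, 0.001]
ft_force: [-0.1, 0.4, 1.0]
grip_width: 0.0
grasp_force: 0.0
```

```bash
python3 - <<'E'
from tri import *
deltas([]); tri()
# lock geometry
for n in ('scene','side'):
    c=cam(n); P=cloud(c); hsv=cv2.cvtColor(c['image'],cv2.COLOR_RGB2HSV)
    m=(hsv[...,0]<22)&(hsv[...,0]>6)&(hsv[...,1]>130)&(np.hypot(P[...,0]-.62,P[...,1]+.19)<.03)&(P[...,2]>.03)
    v,u=np.nonzero(m); print(n,'tip',plane(c,[[u.mean(),v.mean()]],.051)[0].round(4),len(u))
    q=P[(P[...,2]>.02)&(P[...,2]<.075)&(np.hypot(P[...,0]-.642,P[...,1]+.134)<.03)]
    t=q[q[:,2]>.056]; print('top hub',t.mean(0).round(4),t.max(0).round(4))
    o=q[q[:,2]<.046]; f=__import__('scipy.optimize',fromlist=['x']).least_squares(lambda x:np.linalg.norm(o[:,:2]-x,axis=1)-.024,[.642,-.134],loss='soft_l1',f_scale=.001); print('post',f.x.round(4),len(o))
E
```

```text
t 9.45 tcp [0.6577 0.227  0.1964] yang 53.3 F [-0.1  0.4  1. ] w 2.901070565840498e-05
red [ 0.6796 -0.0484  0.0218] gap 0.0009
blue [0.5751 0.1625 0.0215] gap 0.0004
green [ 0.4497 -0.0015  0.0215] gap 0.0004
orange [ 0.6041 -0.0454  0.1796] gap 0.1196
bl [0.5881 0.1189 0.0543] gap 0.0008
br [ 0.4949 -0.0028  0.0538] gap 0.0012
centre [0.5764 0.0313] span 0.1532 pointer -37.43
red -37.68 0.1304
red -37.28 0.1314
green -165.5 0.1309
green -165.4 0.1296
blue 90.6 0.1312
blue 90.01 0.1313
scene tip [ 0.6218 -0.1893  0.051 ] 55
top hub [ 0.6405 -0.1342  0.0593] [ 0.6535 -0.1207  0.065 ]
post [ 0.6444 -0.1325] 167
side tip [ 0.6206 -0.1893  0.051 ] 29
top hub [ 0.6397 -0.1302  0.0598] [ 0.6551 -0.1177  0.0661]
post [ 0.6429 -0.1344] 130
```

The pointer is at −37.4° and red at −37.3° to −37.7°, so it is aligned. Now the lock lever: pivot (0.643, −0.1335), tip (0.621, −0.189), angle −111°.

```bash
cat >> g.py <<'E'
PV=np.array([.643,-.1335])
def lev(ph,r,d,z):
    t=np.radians(ph); p=PV+r*np.array([np.cos(t),np.sin(t)])+d*np.array([-np.sin(t),np.cos(t)])
    return (*p,z,ph+90)
E
python3 -c "
from g import *
print(bot.get_obs()['joint_pos'])
deltas([(.64,.0,.17,20),lev(-111,.052,.045,.17)])"
```

```text
[ 3.22304100e-01  6.65628324e-01  5.66537991e-01  1.47395131e+00
 -5.74754854e-04  9.70267465e-01]
t 9.65 tcp [0.6583 0.2197 0.193 ] yang 52.9 F [-0.2 -0.6  0.2] w 6.026386287395177e-05
[-0.393, -0.62, 0.078] yaw 0.731
[-0.862, -1.094, 0.078] yaw 1.642
```

Emit:
jog_arm([
  {"fingers": 0, "delta_pos": [-0.39, -0.62, 0.08], "yaw": 0.2},
  {"fingers": 0, "delta_pos": [-0.39, -0.62, 0.08], "yaw": 0.4},
  {"fingers": 0, "delta_pos": [-0.39, -0.62, 0.08], "yaw": 0.6},
  {"fingers": 0, "delta_pos": [-0.39, -0.62, 0.08], "yaw": 0.8},
  {"fingers": 0, "delta_pos": [-0.6, -0.8, 0.08], "yaw": 1.0},
  {"fingers": 0, "delta_pos": [-0.75, -0.95, 0.08], "yaw": 1.0},
  {"fingers": 0, "delta_pos": [-0.85, -1.0, 0.08], "yaw": 1.0},
  {"fingers": 0, "delta_pos": [-0.86, -1.0, 0.08], "yaw": 1.0},
  {"fingers": 0, "delta_pos": [-0.86, -1.0, 0.08], "yaw": 1.0},
  {"fingers": 0, "delta_pos": [-0.86, -1.0, 0.08], "yaw": 1.0},
  {"fingers": 0, "delta_pos": [-0.86, -1.0, 0.08], "yaw": 1.0},
  {"fingers": 0, "delta_pos": [-0.86, -1.0, 0.08], "yaw": 1.0},
])

```text
clock: 10.85
eef_pos: [0.6832, -0.1733, 0.1702]
tool_rot: [0.656, 0.755, -0.0, -0.0]
ft_force: [0.4, -0.4, 0.4]
grip_width: -0.0001
grasp_force: 0.0
```

```bash
python3 -c "
from g import *
deltas([lev(-111,.052,.042,.17),lev(-111,.052,.042,.042)])"
```

```text
t 10.85 tcp [ 0.6832 -0.1733  0.1702] yang 8.0 F [ 0.4 -0.4  0.4] w -8.535167063424e-05
[-0.07, -0.076, 0.001] yaw 0.644
[-0.07, -0.075, 0.427] yaw 0.644
```

Emit:
jog_arm([
  {"fingers": 0, "delta_pos": [-0.07, -0.075, 0], "yaw": 0.18},
  {"fingers": 0, "delta_pos": [-0.07, -0.075, 0], "yaw": 0.36},
  {"fingers": 0, "delta_pos": [-0.07, -0.075, 0], "yaw": 0.54},
  {"fingers": 0, "delta_pos": [-0.07, -0.075, 0], "yaw": 0.64},
  {"fingers": 0, "delta_pos": [-0.07, -0.075, 0.1], "yaw": 0.64},
  {"fingers": 0, "delta_pos": [-0.07, -0.075, 0.2], "yaw": 0.64},
  {"fingers": 0, "delta_pos": [-0.07, -0.075, 0.3], "yaw": 0.64},
  {"fingers": 0, "delta_pos": [-0.07, -0.075, 0.38], "yaw": 0.64},
  {"fingers": 0, "delta_pos": [-0.07, -0.075, 0.42], "yaw": 0.64},
  {"fingers": 0, "delta_pos": [-0.07, -0.075, 0.425], "yaw": 0.64},
  {"fingers": 0, "delta_pos": [-0.07, -0.075, 0.425], "yaw": 0.64},
])

```text
clock: 11.95
eef_pos: [0.6648, -0.1978, 0.0436]
tool_rot: [0.823, 0.568, 0.0, 0.0]
ft_force: [0.1, 0.4, 0.8]
grip_width: 0.0002
grasp_force: 0.0
```

```bash
python3 -c "
from g import *
deltas([lev(t,.052,.0205,.042) for t in (-111,-120,-130,-140,-150,-157)])
c=cam('scene'); cv2.imwrite('pics/crop5.png',cv2.resize(c['image'][150:300,290:470,::-1],None,fx=3.5,fy=3.5,interpolation=cv2.INTER_CUBIC))"
```

```text
t 11.95 tcp [ 0.6648 -0.1978  0.0436] yang -20.8 F [0.1 0.4 0.8] w 0.0001712654473567833
[0.001, -0.076, 0.005] yaw 0.004
[-0.008, -0.104, 0.005] yaw 0.204
[-0.012, -0.136, 0.005] yaw 0.426
[-0.01, -0.169, 0.005] yaw 0.648
[-0.003, -0.2, 0.005] yaw 0.87
[0.005, -0.222, 0.005] yaw 1.026
```

View pics/crop5.png

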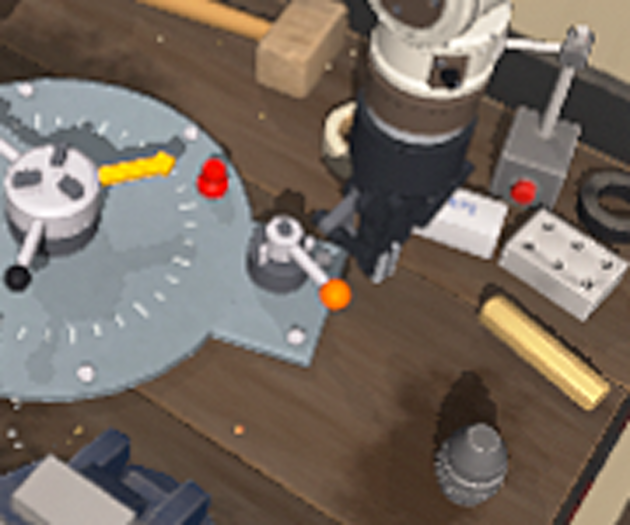

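The fingertip (382,265) is behind the lever ball (335,294) on the correct side, with nothing in the way. I'll sweep the lever clockwise.

Emit:
jog_arm([
  {"fingers": 0, "delta_pos": [0, -0.04, 0.003], "yaw": 0},
  {"fingers": 0, "delta_pos": [0, -0.076, 0.003], "yaw": 0},
  {"fingers": 0, "delta_pos": [-0.004, -0.09, 0.003], "yaw": 0.1},
  {"fingers": 0, "delta_pos": [-0.008, -0.104, 0.003], "yaw": 0.2},
  {"fingers": 0, "delta_pos": [-0.01, -0.12, 0.003], "yaw": 0.31},
  {"fingers": 0, "delta_pos": [-0.012, -0.136, 0.003], "yaw": 0.43},
  {"fingers": 0, "delta_pos": [-0.011, -0.153, 0.003], "yaw": 0.54},
  {"fingers": 0, "delta_pos": [-0.01, -0.169, 0.003], "yaw": 0.65},
  {"fingers": 0, "delta_pos": [-0.007, -0.185, 0.003], "yaw": 0.76},
  {"fingers": 0, "delta_pos": [-0.003, -0.2, 0.003], "yaw": 0.87},
  {"fingers": 0, "delta_pos": [0.003, -0.217, 0.003], "yaw": 0.98},
  {"fingers": 0, "delta_pos": [0.003, -0.217, 0.003], "yaw": 0.98},
])

```text
clock: 13.2
eef_pos: [0.6047, -0.1749, 0.0441]
tool_rot: [0.976, 0.217, 0.002, 0.001]
ft_force: [0.1, -0.2, 0.5]
grip_width: -0.0
grasp_force: 0.3
```

```bash
cat > tip.py <<'E'
from g import *
def tip():
  for n in ('scene','side'):
    c=cam(n); P=cloud(c); hsv=cv2.cvtColor(c['image'],cv2.COLOR_RGB2HSV)
    m=(hsv[...,0]<22)&(hsv[...,0]>6)&(hsv[...,1]>130)&(np.hypot(P[...,0]-PV[0],P[...,1]-PV[1])<.085)&(P[...,2]>.03)&(P[...,2]<.07)
    v,u=np.nonzero(m)
    if len(u)<5: print(n,'no tip');continue
    p=plane(c,[[u.mean(),v.mean()]],.051)[0][:2]-PV; print(n,'tip ang',np.degrees(np.arctan2(p[1],p[0])).round(1),np.linalg.norm(p).round(4),len(u))
E
python3 -c "
from tip import *
tip()
deltas([lev(t,.052,.0205,.042) for t in (-155,-160,-165,-170,-175,-180)])"
```

```text
scene tip ang -156.6 0.0592 56
side tip ang -156.7 0.06 37
t 13.3 tcp [ 0.605  -0.1748  0.0436] yang -64.9 F [-0.7 -1.   1.2] w 0.0003684391367808183
[-0.0, -0.003, 0.005] yaw 0.002
[-0.006, -0.018, 0.005] yaw 0.114
[-0.01, -0.034, 0.005] yaw 0.225
[-0.012, -0.05, 0.005] yaw 0.336
[-0.013, -0.066, 0.005] yaw 0.447
[-0.013, -0.083, 0.005] yaw 0.558
```

Emit:
jog_arm([
  {"fingers": 0, "delta_pos": [-0.002, -0.008, 0.003], "yaw": 0.05},
  {"fingers": 0, "delta_pos": [-0.006, -0.018, 0.003], "yaw": 0.11},
  {"fingers": 0, "delta_pos": [-0.008, -0.026, 0.003], "yaw": 0.17},
  {"fingers": 0, "delta_pos": [-0.01, -0.034, 0.003], "yaw": 0.22},
  {"fingers": 0, "delta_pos": [-0.01, -0.034, 0.003], "yaw": 0.22},
  {"fingers": 0, "delta_pos": [-0.01, -0.034, 0.003], "yaw": 0.22},
])

```text
clock: 13.9
eef_pos: [0.5993, -0.169, 0.0423]
tool_rot: [0.991, 0.132, 0.002, 0.003]
ft_force: [3.4, -5.0, -0.2]
grip_width: 0.0001
grasp_force: 2.9
```

```bash
python3 -c "
from tip import *
tip()
deltas([lev(t,.052,.0205,.042) for t in (-165,-170,-175)])"
```

```text
scene tip ang -164.3 0.0593 57
side tip ang -165.4 0.0605 38
t 14.0 tcp [ 0.5993 -0.1689  0.0424] yang -74.9 F [ 3.1 -5.6  0.4] w 1.1084808796177178e-05
[-0.002, -0.008, 0.001] yaw 0.003
[-0.007, -0.023, 0.001] yaw 0.114
[-0.011, -0.039, 0.001] yaw 0.225
```

Emit:
jog_arm([
  {"fingers": 0, "delta_pos": [0, -0.006, 0], "yaw": 0},
  {"fingers": 0, "delta_pos": [0, -0.012, 0], "yaw": 0},
  {"fingers": 0, "delta_pos": [0, -0.012, 0], "yaw": 0},
  {"fingers": 0, "delta_pos": [0, -0.012, 0], "yaw": 0},
])

```text
clock: 14.4
eef_pos: [0.5992, -0.1684, 0.0426]
tool_rot: [0.991, 0.131, 0.003, 0.006]
ft_force: [4.3, -12.0, -2.6]
grip_width: -0.0
grasp_force: 5.9
```

```bash
python3 -c "
from tip import *
tip(); deltas([])"
```

```text
scene tip ang -164.8 0.0596 54
side tip ang -165.6 0.0603 39
t 14.5 tcp [ 0.5992 -0.1684  0.0426] yang -75.0 F [  4.8 -12.5  -2.4] w 9.863070284377809e-05
```

The force doubled to 13 N with no further motion, so the lever is at its stop. I'll back off, lift and verify.

Emit:
jog_arm([
  {"fingers": 0, "delta_pos": [0, 0.03, 0], "yaw": 0},
  {"fingers": 0, "delta_pos": [0, 0.08, 0], "yaw": 0},
  {"fingers": 0, "delta_pos": [0, 0.1, -0.1], "yaw": 0},
  {"fingers": 0, "delta_pos": [0, 0.1, -0.25], "yaw": 0},
  {"fingers": 0, "delta_pos": [0, 0.1, -0.4], "yaw": 0},
  {"fingers": 0, "delta_pos": [0, 0.2, -0.55], "yaw": 0},
  {"fingers": 0, "delta_pos": [0, 0.35, -0.6], "yaw": 0},
  {"fingers": 0, "delta_pos": [0, 0.4, -0.6], "yaw": 0},
  {"fingers": 0, "delta_pos": [0, 0.4, -0.6], "yaw": 0},
  {"fingers": 0, "delta_pos": [0, 0.4, -0.6], "yaw": 0},
  {"fingers": 0, "delta_pos": [0, 0.4, -0.6], "yaw": 0},
])

```text
clock: 15.6
eef_pos: [0.6265, -0.2776, 0.2199]
tool_rot: [0.991, 0.132, -0.001, -0.001]
ft_force: [0.3, 0.2, 0.2]
grip_width: -0.0002
grasp_force: 0.0
```

```bash
python3 -c "
from tip import *
from tri import tri
tip(); deltas([])
c=cam('scene'); save(c,'end.png')
try: tri()
except Exception as e: print(e)
"
```

```text
scene tip ang -164.8 0.0596 54
side tip ang -165.6 0.0603 39
t 15.7 tcp [ 0.6267 -0.2774  0.2203] yang -74.8 F [ 0.5  0.2 -0.2] w -0.00028218840795063584
red [ 0.6797 -0.0482  0.0217] gap 0.0008
blue [0.5752 0.1625 0.0215] gap 0.0004
green [ 0.4496 -0.0014  0.0215] gap 0.0002
orange [ 0.5934 -0.0399  0.1707] gap 0.1457
bl [0.5883 0.1186 0.0544] gap 0.0012
br [ 0.4949 -0.0028  0.0538] gap 0.0012
centre [0.5765 0.0311] span 0.1531 pointer -37.57
red -37.53 0.1301
red -37.2 0.1313
green -165.63 0.131
green -165.42 0.1297
blue 90.58 0.1314
blue 89.97 0.1313
```

View pics/end.png

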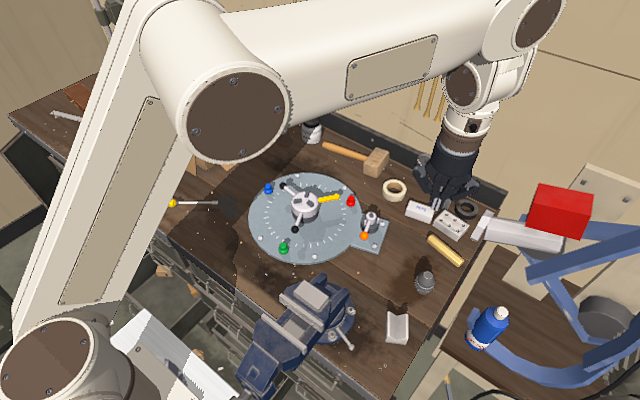

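The pointer (330,197) aims at red (350,201), and the lever tip (364,236) is at its locked stop. The markers and bystanders are in place and the gripper is clear.

```bash
python3 -c "
from workcell import bot
print(bot.job_done())"
```

```text
the job is handed in; nothing more can be done
None
```

The job is handed in at about 16 s on the robot's clock: the pointer was set within about 0.4° of the red marker, then the lock lever was pushed to its locked stop, and the three markers and everything else stand where they were.

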